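# Release the slide's brake and push it to the yellow stop

### The arm

A 7-joint arm with a two-finger parallel gripper is mounted at the origin on a cart in front of the work surface, level with it; the furniture and walls round the work are solid. World frame = base frame: x ahead of the robot, y to its left, z up, the work surface at z = 0. Lengths are in m, angles in rad, forces in N, time in s.
With the tool pointing down it reaches from about 0.4 to 0.9 m from the base axis. Payload 5.5 kg.
Tool frame: the origin (TCP) lies on the centre line of the jaws, within the pads' length; the fingertips stand 8 mm ahead of it and the grasp point (between the pads) lies 11 mm behind it; z points along the fingers, y is the line along which they close (so a half turn about z gives the same grasp; the last joint's range is limited). The gripper opens to 85 mm and grips with 20 to 120 N. Pads are 22 mm wide; open, the fingers measure 114 mm over their backs; the gripper's body (76 mm by 85 mm) begins 54 mm behind the grasp point. The pads swing forward as they close: fully open they stand 13 mm farther back than shut.
Start: joints at [-1.013, 0.501, -0.427, 1.55, 0.221, 1.138, -0.21], TCP at [0.189, 0.622, 0.239] pointing down, gripper open.
Joint ranges: [-2.88, 2.88], [-0.31, 2.03], [-1.54, 1.56], [0.2, 2.42], [-1.41, 4.55], [0.19, 2.02], [-2.57, 2.57]. Speed limits (rad/s): [2.57, 2.57, 3.14, 3.14, 3.14, 3.14, 3.14].

### API

Orientations are given as [roll, pitch, yaw] about the fixed x, y, z axes, in that order (R = Rz(yaw) Ry(pitch) Rx(roll)).
In Python, from station import arm, hand, sensors, vision, finder gives the robot as it stands. The module is installed in compiled form; this text tells all that it offers. Calls block until the motion is done:
- arm.goto(position, orientation): joint-space move of the TCP to a pose.
- arm.servo_line(position, feed=0.15, attitude=None, threshold=None): straight line of the TCP; attitude=None keeps the orientation; feed is the mean speed in m/s. With threshold (N) it stops when the force on the tool has changed by that much, and returns True; else False.
- arm.set_joints(angles): joint-space move.
- hand.move_gripper(opening, grasp_force=None): finger opening in m; grasp_force is the grip in N (None keeps the last); returns when the fingers have stopped.
- arm.sleep(seconds).
- arm.inverse_kinematics(position, orientation): joint angles nearest the present ones, or None.
- sensors.get_obs(): the state.
- vision.get_image(name): name is "scene" or "top" or "wrist"; returns the picture (384x512x3 uint8, blue, green, red); there is no depth.
- vision.get_calibration(name): a dict with "fovy" (degrees; the focal length in pixels is half the picture's height over the tangent of half this angle, whatever the lens; pixels are square), "cx", "cy" (the principal point, pixels), "distortion" ([k1, k2, p1, p2, k3] as OpenCV has them; the pictures are not rectified), "R" (3x3) and "t" (3): a world point X has camera coordinates R X + t; the wrist camera has in their place "mount" (4x4, takes a point from camera to tool coordinates, whose origin is the TCP and whose axes are the flange's). Camera axes: x right, y down, z forward; pixel columns grow to the right and rows downward; lengths in m; the calibration is good to about 2 mm. A picture is of the moment at which its call begins: read the wrist's pose just before it. get_calibration takes no time and is no camera call.
A pose or a line that the arm cannot do raises arm.IKError and nothing moves.
- arm.finish_job(): hands the job in; it is judged then, once.
Trained networks look in the newest picture that a camera, given by its name, has taken for a name from the list of things; names that differ only in an ending like _2 or _b are one class to them, and where a whole thing is asked for, a point or a joint stands for the part that bears it (a point fixed in the world has none). Each returns a list of dicts, best first, with "conf" (0 to 1); they miss things now and then, are a little off and sometimes report something else, mostly with a low value. They report only what shows in the picture. A call takes as long as a camera call. They do not tell look-alikes from the thing itself.
- finder.recognise(thing, camera): "extent" ([left, top, right, bottom] in pixels, round what is visible of it).
- finder.tip_of(thing, camera): "centre" ([column, row] in pixels: a listed point, or the origin of a listed thing).
The state is a dict: "time_s": time; "qpos": joint angles; "joint_vel": joint speeds; "effort": joint torques, N m; "eef_pos": TCP position; "tool_rot": TCP orientation; "contact_force": force on the tool from outside, world axes, zero at the start; "moment": the same for the moment, N m; "width": finger opening in m; "grasp_force": force on a finger pad.
Only numpy, scipy, OpenCV 4.12 (cv2) and the standard library are available. Lean on these libraries where they do the work, as an engineer would, in place of code of your own. Each camera call takes 0.05 s, during which the arm holds its last target. There are 200 camera calls.

### The job

The carriage of the assembly slide is held by a brake; the orange pad in its middle releases it. With the fingertips press the pad down and, keeping it down, push the carriage along the rail until it rests against the yellow stop, then let go so that the brake holds it there. Nothing is to be picked up: do not force the carriage against its brake, do not touch the black unit clamped on it, and leave the side cutter, the steel gauge and the white cap where they lie.

Things in the scene. Friction and masses are not known exactly. Their poses are not given: they have to be found in the camera images.
- slide_rail: Aluminium slide rail fixed on the bench, 420 mm long (its y axis), 50 mm wide (x), 19 mm high; origin at the centre of its underside, on the bench; z up.
- carriage (a joint): Position of the carriage along the rail in m, 0 at the rail's middle, growing toward the rail's +y. Held by its brake unless the orange pad is pressed; with the pad down it slides with about 1.5 N and stays where it is left.
- carriage_mid (a point): Middle of the grey carriage (90 mm along the rail, 70 mm across, its top 37 mm above the bench); the point is 29 mm above the bench, on the rail's centre line. Axes as the rail's.
- pad_top (a point): Centre of the top face of the orange brake-release pad in the middle of the carriage, 44 mm above the bench when up. The pad is 68 mm along the rail and 44 mm across; at its two ends raised lips 5 mm high leave a flat 56 mm long between them for a shut fingertip. Axes as the rail's.
- brake_pad (a joint): Tilt of the orange pad in rad: 0 up (brake on), 0.12 fully down against its seat. The pad is a rocker on a pin along the rail, 30 mm from the pad's centre on the rail's -x side, 40 mm above the bench; pressed straight down at its centre it goes down 3.5 mm there. A spring pushes it up: about 7 N at the centre starts it, 10 N holds it fully down; the seat is firm and takes harder pressing. The brake is free from about 0.05; when on it holds the carriage against some 15 N.
- yellow_stop: Yellow stop block clamped across the rail, at either end of the carriage's travel: 24 mm along the rail, 66 mm across, 46 mm high, with a steel thumbscrew on top to 60 mm; origin on the bench at the rail's centre line, below the block's middle. Fixed. The carriage touches it when their middles are 57 mm apart.
- black_stop: Black stop block of the same shape and size at the other end. Fixed. Not the one wanted.
- unit: Black round unit with a white cap, 54 mm across and 44 mm high, clamped on the carriage 64 mm from the carriage's middle toward the rail's +x; it rides with the carriage and its top is 74 mm above the bench. Origin at the centre of its underside. Not to be touched.
- side_cutter: Side cutter with blue handles lying flat, 44 x 127 x 12 mm, long along its y; on the robot's side of the rail. Origin at the centre of its underside. Leave alone.
- ring_gauge: Steel plug gauge standing upright, 32 mm across, 40 mm high; on the robot's side of the rail. Origin at the centre of its underside. Leave alone.
- white_cap: White round cap lying flat, 48 mm across, 9 mm high; on the robot's side of the rail. Origin at the centre of its underside. Leave alone.
There are look-alikes about, which are no part of the job. There is more than one size of the yellow_stop; the job needs the smallest.

How it is judged:
By the outcome, as a careful person would: the job done as asked, in the order asked, and still so for the second after the job is handed in, with the robot touching nothing.
It also fails if it takes over 32 s, if anything falls off the work surface, if the arm or the gripper's body presses on something with over 40 N, if the wrist force passes 120 N, or if a joint passes its speed limit or range.

## Working session

There is one attempt and no reset: what is moved stays moved. The work goes in short steps, each a Python script; the robot and the scene stay as the last script left them, time stands still between calls to the robot, and variables do not carry over. Pictures are saved under pics/ and viewed, at most 10 in all, crops included, and the job is handed in when it is done.

```bash
mkdir -p pics
cat > h.py <<'E'
import numpy as np, cv2
from station import arm, hand, sensors, vision, finder
def K(c):
    f=192/np.tan(np.radians(c["fovy"])/2); return np.array([[f,0,c["cx"]],[0,f,c["cy"]],[0,0,1.]])
def at_z(name,uv,z):
    c=vision.get_calibration(name); R=np.array(c["R"]);t=np.array(c["t"])
    p=cv2.undistortPoints(np.array([[uv]],float),K(c),np.array(c["distortion"],float))[0,0]
    d=R.T@np.array([p[0],p[1],1]); o=-R.T@t
    return o+d*(z-o[2])/d[2]
def proj(name,X):
    c=vision.get_calibration(name)
    return cv2.projectPoints(np.array([X],float),cv2.Rodrigues(np.array(c["R"]))[0],np.array(c["t"]),K(c),np.array(c["distortion"],float))[0][0,0]
E
python3 - <<'E'
from h import *
ims=[]
for n in("scene","top"):
    im=vision.get_image(n); cv2.imwrite(f"pics/{n}0.png",im)
    for th,z in(("slide_rail",0),("carriage_mid",.029),("pad_top",.044),("yellow_stop",0),("black_stop",0),("unit",.03),("side_cutter",0),("ring_gauge",0),("white_cap",0)):
        for d in finder.tip_of(th,n)[:4]: print(n,th,round(d["conf"],2),np.round(d["centre"]),at_z(n,d["centre"],z).round(3))
print(sensors.get_obs()["time_s"], sensors.get_obs()["tool_rot"])
E
```

```text
scene slide_rail 0.56 [242. 250.] [ 0.495 -0.018  0.   ]
scene carriage_mid 0.56 [250. 229.] [ 0.508 -0.056  0.029]
scene pad_top 0.89 [254. 227.] [ 0.496 -0.057  0.044]
scene yellow_stop 0.94 [182. 288.] [0.49  0.139 0.   ]
scene yellow_stop 0.84 [157. 204.] [0.777 0.038 0.   ]
scene yellow_stop 0.79 [148. 237.] [0.672 0.118 0.   ]
scene yellow_stop 0.67 [252. 232.] [ 0.525 -0.076  0.   ]
scene black_stop 0.78 [289. 214.] [ 0.513 -0.185  0.   ]
scene black_stop 0.33 [242. 250.] [ 0.494 -0.02   0.   ]
scene unit 0.71 [232. 220.] [ 0.561 -0.045  0.03 ]
scene unit 0.3 [253. 232.] [ 0.498 -0.055  0.03 ]
scene side_cutter 0.68 [298. 239.] [ 0.435 -0.137  0.   ]
scene ring_gauge 0.9 [237. 289.] [0.417 0.058 0.   ]
scene ring_gauge 0.69 [270. 266.] [ 0.418 -0.032  0.   ]
scene white_cap 0.8 [267. 260.] [ 0.434 -0.038  0.   ]
top slide_rail 0.83 [214. 227.] [ 0.504 -0.026  0.   ]
top carriage_mid 0.75 [228. 225.] [ 0.506 -0.062  0.029]
top pad_top 0.66 [224. 225.] [ 0.504 -0.053  0.044]
top yellow_stop 0.95 [196. 118.] [0.79 0.03 0.  ]
top yellow_stop 0.8 [145. 232.] [0.49  0.143 0.   ]
top yellow_stop 0.55 [162. 162.] [0.67  0.111 0.   ]
top black_stop 0.85 [276. 223.] [ 0.516 -0.179  0.   ]
top unit 0.86 [227. 198.] [ 0.573 -0.059  0.03 ]
top side_cutter 0.82 [262. 260.] [ 0.427 -0.146  0.   ]
top side_cutter 0.66 [146. 232.] [0.489 0.14  0.   ]
top ring_gauge 0.66 [177. 263.] [0.417 0.06  0.   ]
top white_cap 0.56 [216. 257.] [ 0.431 -0.034  0.   ]
1.0 [ 3.14155481e+00 -6.70123553e-06  2.84680098e+00]
```

View pics/scene0.png

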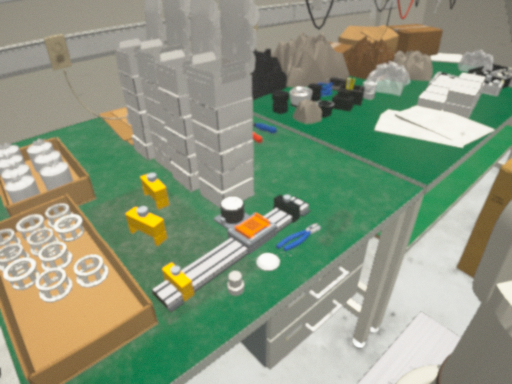

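View pics/top0.png

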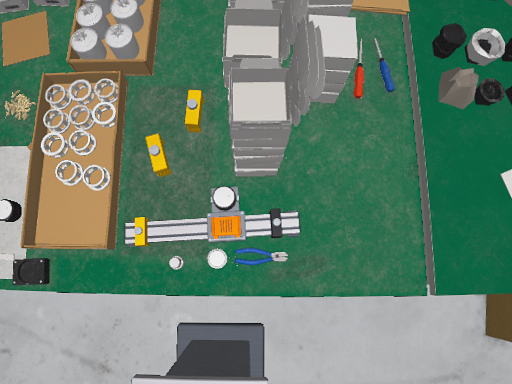

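The yellow candidates in the top image are (140,231) on the rail and two loose ones at (157,155) and (193,110). The description fits the one clamped across the rail at its +y end, which also looks smallest. I'll confirm that with an enlarged crop, and move to hover above the pad, looking with the wrist camera.

Run:
```python
from h import *
im=cv2.imread("pics/top0.png"); cv2.imwrite("pics/crop.png",cv2.resize(im[80:280,110:310],None,fx=3,fy=3,interpolation=cv2.INTER_CUBIC))
# rail yaw from the two stops, both on the rail
ys=(at_z("top",(140,231),.046)); print("stop top",ys)
hand.move_gripper(0.0,20)
arm.goto([0.46,-0.05,0.24],[np.pi,0,-3.063])
o=sensors.get_obs(); c=vision.get_calibration("wrist"); print(o["time_s"],o["eef_pos"],o["tool_rot"],o["qpos"].__repr__(),o["width"],o["contact_force"])
w=vision.get_image("wrist"); cv2.imwrite("pics/w0.png",w)
M=np.array(c["mount"]); print(M.round(3))
from scipy.spatial.transform import Rotation as Ro
R=Ro.from_euler("xyz",o["tool_rot"]).as_matrix(); p=np.array(o["eef_pos"])
def wz(uv,z):
    q=cv2.undistortPoints(np.array([[uv]],float),K(c),np.array(c["distortion"],float))[0,0]
    d=R@M[:3,:3]@np.array([q[0],q[1],1]); s=R@M[:3,3]+p
    return s+d*(z-s[2])/d[2]
for th,z in(("pad_top",.044),("carriage_mid",.029),("yellow_stop",0),("black_stop",0),("unit",.03),("slide_rail",0)):
    for d in finder.tip_of(th,"wrist")[:3]: print(th,round(d["conf"],2),np.round(d["centre"]),wz(d["centre"],z).round(4))
```

```text
stop top [0.48833038 0.141771   0.046     ]
4.3333 [ 0.46027308 -0.04919279  0.24001193] [ 3.14141027e+00  1.31497744e-04 -3.06167202e+00] array([-0.07236661,  0.13194172,  0.13148345,  2.0172448 , -0.02082214,
        0.99352593,  1.72006673]) -0.00010710480336663882 [ 0.33719231 -0.05567757  0.09292545]
[[ 0.001 -0.966 -0.259  0.066]
 [ 1.     0.001  0.    -0.   ]
 [ 0.    -0.259  0.966 -0.135]
 [ 0.     0.     0.     1.   ]]
pad_top 0.84 [252. 204.] [ 0.5022 -0.053   0.044 ]
carriage_mid 0.67 [250. 202.] [ 0.5044 -0.0559  0.029 ]
yellow_stop 0.87 [390. 196.] [0.4892 0.1427 0.    ]
yellow_stop 0.69 [347. 303.] [0.669  0.1107 0.    ]
black_stop 0.89 [166. 195.] [ 0.5124 -0.1748  0.    ]
unit 0.44 [167. 194.] [ 0.5024 -0.1632  0.03  ]
```

View pics/crop.png

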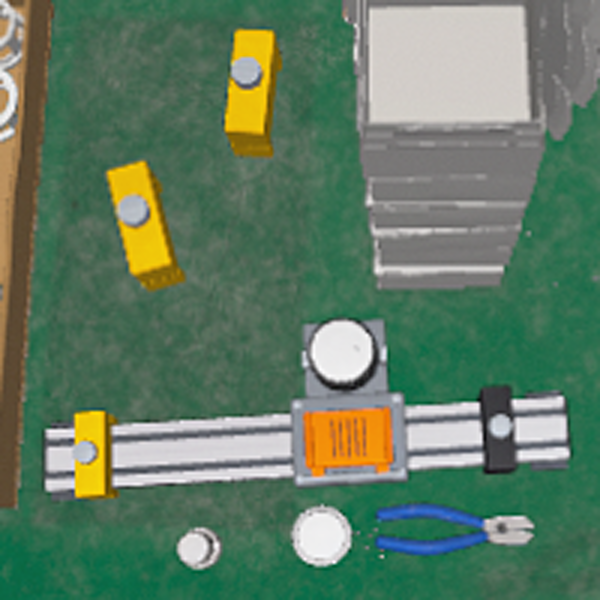

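View pics/w0.png

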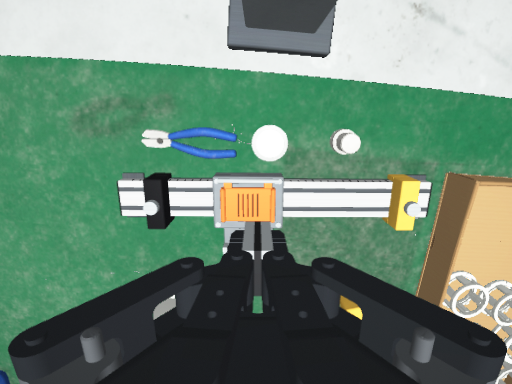

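The crop confirms the target: the yellow stop clamped on the rail, at crop (92,453), is shorter than the loose ones at (143,225) and (250,90). The wrist picture shows the pad at (248,204) and the rail stop at (403,203), and the positions agree with the fixed cameras. Next I'll press the pad.

Run:
```python
from h import *
yaw=np.arctan2(.0235,.3175); u=np.array([-np.sin(yaw),np.cos(yaw),0])
p=np.array([.503,-.053,0])+.006*u
rpy=[np.pi,0,yaw-np.pi]
arm.goto(p+[0,0,.085],rpy)
o=sensors.get_obs(); print(o["time_s"],o["eef_pos"],o["contact_force"])
print(arm.servo_line(p+[0,0,.040],feed=.03,threshold=20))
o=sensors.get_obs(); print(o["time_s"],o["eef_pos"],o["contact_force"])
w=vision.get_image("wrist"); cv2.imwrite("pics/w1.png",w)
```

```text
5.3667 [ 0.50282157 -0.04720531  0.08547103] [-0.04311292  0.89492791  0.8197405 ]
True
6.4917 [ 0.50276167 -0.0470504   0.04914758] [-2.04612466  0.53348425 11.38373329]
```

View pics/w1.png

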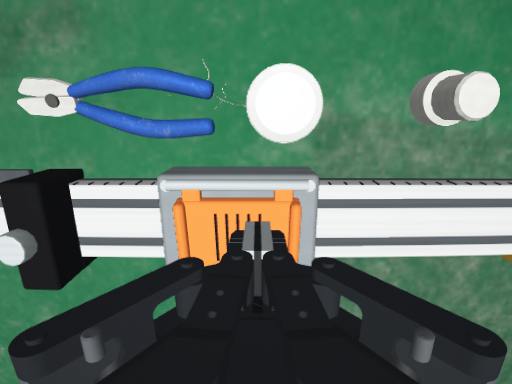

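The fingertips at (258,235) are on the flat between the lips at (180,230) and (295,230). I'll press harder onto the seat and then push along the rail.

Run:
```python
from h import *
S=lambda:sensors.get_obs()
yaw=np.arctan2(.0235,.3175); u=np.array([-np.sin(yaw),np.cos(yaw),0])
def rep():
    o=S(); print(round(o["time_s"],2),np.round(o["eef_pos"],4),np.round(o["contact_force"],1)); return o
z=S()["eef_pos"][2]; p0=np.array(S()["eef_pos"]); cmd=p0.copy()
for i in range(8):
    cmd[2]-=.0007; arm.servo_line(cmd,feed=.02); o=rep()
    if o["contact_force"][2]>22: break
zc=cmd[2]
for s in (.03,.06,.09):
    t=p0+s*u; t[2]=zc
    hit=arm.servo_line(t,feed=.06,threshold=12); o=rep()
    if hit: print("hit"); break
    f=o["contact_force"][2]
    if f<17: zc-=.0005
    if f>32: zc+=.0005
w=vision.get_image("wrist"); cv2.imwrite("pics/w2.png",w)
print(zc)
```

```text
6.79 [ 0.5028 -0.047   0.0492] [-4.3  0.8 11.7]
7.04 [ 0.5028 -0.047   0.049 ] [-4.4  0.1 18. ]
7.29 [ 0.5029 -0.0471  0.0488] [-7.2  0.8 23.8]
7.94 [ 0.5006 -0.0167  0.0488] [-7.4  0.6 24.4]
8.59 [0.4983 0.0134 0.0488] [-6.3  1.2 23.5]
9.24 [0.4961 0.0435 0.0488] [-5.5  0.9 24.1]
0.04705806061507984
```

View pics/w2.png

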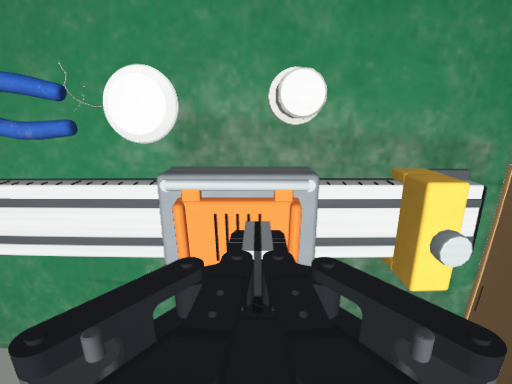

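The carriage is riding with the fingertips (pad unchanged in the picture), and the stop is now at (430,230). I'll continue slowly until it makes contact.

Run:
```python
from h import *
S=lambda:sensors.get_obs()
yaw=np.arctan2(.0235,.3175); u=np.array([-np.sin(yaw),np.cos(yaw),0])
def rep():
    o=S(); print(round(o["time_s"],2),np.round(o["eef_pos"],4),np.round(o["contact_force"],1)); return o
p=np.array(S()["eef_pos"]); p[2]=.04706
print(arm.servo_line(p+.038*u,feed=.06,threshold=12)); rep()
p=np.array(S()["eef_pos"]); p[2]=.04706
print(arm.servo_line(p+.025*u,feed=.025,threshold=7)); o=rep()
arm.sleep(.2); rep()
w=vision.get_image("wrist"); cv2.imwrite("pics/w3.png",w)
```

```text
False
10.08 [0.4933 0.0823 0.0488] [-6.5  1.4 23.8]
True
10.81 [0.492  0.0979 0.0492] [-1.6 -1.  10.4]
11.01 [0.492  0.0979 0.0493] [-3.  -1.2 10.9]
```

View pics/w3.png

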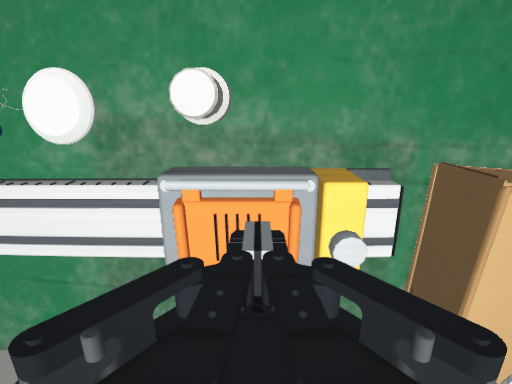

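The carriage edge at (316,220) meets the yellow stop. I'll confirm it's tight by pressing again and pushing a little, then lift off.

Run:
```python
from h import *
S=lambda:sensors.get_obs()
yaw=np.arctan2(.0235,.3175); u=np.array([-np.sin(yaw),np.cos(yaw),0])
def rep():
    o=S(); print(round(o["time_s"],2),np.round(o["eef_pos"],4),np.round(o["contact_force"],1)); return o
p=np.array(S()["eef_pos"]); p[2]=.04706
arm.servo_line(p,feed=.02); rep()
for i in range(5):
    p=p+.001*u; arm.servo_line(p,feed=.02); o=rep()
    if o["contact_force"]@u<-8: break
p[2]+=.012; arm.servo_line(p,feed=.03); rep()
p[2]=.17; arm.servo_line(p,feed=.15); rep()
w=vision.get_image("wrist"); cv2.imwrite("pics/w4.png",w)
t=vision.get_image("top"); cv2.imwrite("pics/t4.png",cv2.resize(t[180:290,110:310],None,fx=4,fy=4,interpolation=cv2.INTER_CUBIC))
```

```text
11.31 [0.4921 0.0979 0.0488] [-6.6 -1.1 23.6]
11.56 [0.4921 0.098  0.0488] [-6.8 -3.1 24.5]
11.81 [0.4921 0.098  0.0488] [-5.9 -6.  23.7]
12.06 [0.4921 0.0981 0.0488] [-5.2 -8.  24.3]
12.31 [0.4921 0.0982 0.0488] [-6.5 -9.9 26. ]
12.86 [0.4915 0.1023 0.0588] [-0.9 -0.6 -1.1]
13.75 [0.491  0.1018 0.1692] [ 0.1 -0.5  0.6]
```

View pics/w4.png

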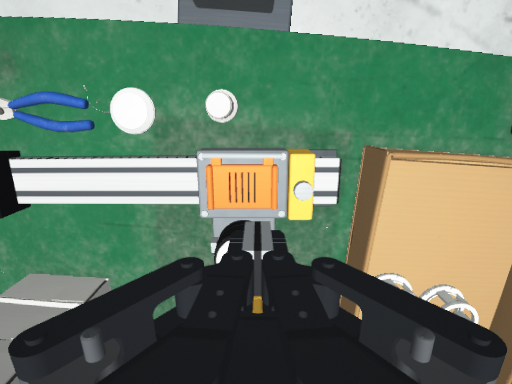

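The position stalled while the reaction rose to 10 N, so the carriage is on the stop. The picture shows the carriage edge at (287,185) touching the yellow block, the pad up and the loose items untouched, so I'm handing in.

```bash
python3 -c "
from h import *
print(arm.finish_job())"
```

```text
the job is handed in; nothing more can be done
None
```

The carriage rests against the smallest yellow stop with the pad released and the brake holding it, and the job was handed in at about 14 s with the robot clear of everything.

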